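# Grade steel cartridges by length on a sloped rolling board

### The arm

A 6-joint arm with a two-finger parallel gripper is mounted at the origin on a cart in front of the work surface, level with it; the furniture and walls round the work are solid. World frame = base frame: x ahead of the robot, y to its left, z up, the work surface at z = 0. Lengths are in mm, angles in rad, forces in N, time in s.
With the tool pointing down it reaches from about 275 to 750 mm from the base axis. Payload 10.2 kg.
Tool frame: the origin (TCP) lies at the centre of the arm's flange, where the gripper is bolted on; the fingertips stand 173 mm ahead of it and the grasp point (between the pads) lies 155 mm ahead of it; z points along the fingers, y is the line along which they close (so a half turn about z gives the same grasp; the last joint's range is limited). The gripper opens to 85 mm and grips with 20 to 120 N. Pads are 22 mm wide; open, the fingers measure 114 mm over their backs; the gripper's body (76 mm by 85 mm) begins 54 mm behind the grasp point. The pads swing forward as they close: fully open they stand 13 mm farther back than shut.
Start: joints at [-1.391, 0.313, 1.498, -0, 1.331, -0.223], TCP at [205.786, -482.995, 404.694] pointing down, gripper open.
Joint ranges: [-2.94, 2.94], [-0.97, 2.17], [0.19, 2.56], [-1.23, 4.37], [0.02, 3.11], [-2.88, 2.88]. Speed limits (rad/s): [2.39, 2.39, 3.01, 3.14, 3.14, 3.14].

### API

Orientations are given as a unit quaternion [w, x, y, z].
In Python, from rig import ctrl gives the robot as it stands.
- The arm moves only by the tool steer_hand, called by a JSON object that holds its "op" and its "data", one argument or row to a line. Schema: {"type":"object","properties":{"moves":{"type":"array","items":{"type":"array","items":{"type":"number"},"minItems":6,"maxItems":6},"minItems":1,"maxItems":8},"jaw":{"type":"number"},"squeeze":{"type":"number"},"only":{"type":"string"},"quiet":{"type":"boolean"},"lines":{"type":"string"}},"required":["moves"],"additionalProperties":false}. moves is a list of rows, 1 to 8 of them, each of 6 numbers: dx, dy, dz in normalised numbers (1 is 600 mm), then a rotation vector rx, ry, rz in parts of the range, where 1.0 means pi rad; each row is the pose to reach, as a shift and turn from the pose commanded when the call began, along the tool's axes at that moment; what a row does not reach only later rows make up. A row lasts 1/10 s, in which the tool goes at most 50 mm and 0.15 rad, less where a joint would pass 70% of its speed; a pose out of reach is approached as far as the arm can. jaw is the opening from 0.0 (shut) to 1.0 (fully open), set as the call begins (left out keeps the last). The fingers move at their own pace and stop on an object; squeeze is the grip in N (left out, the last holds). Time passes only in rows, so rows that do not move let the fingers close. The tool returns the time, the measured TCP pose, the force, the opening and the grip force at its end. only (a regular expression) keeps the lines of the reply that match it, lines (a string "A,B") keeps lines A to B, and quiet returns only ok. A shift or turn number past 1, either way, is cut back to 1. Input that does not fit is refused with a message, and nothing moves.
- ctrl.sense(): the state, without advancing time (a new reading comes with each control period).
- ctrl.capture(name): name is "side" or "top" or "wrist"; returns the picture (480x640x3 uint8, red, green, blue); there is no depth.
- ctrl.calibration(name): a dict with "fx", "fy", "cx", "cy" (pixels), "position" and "attitude" of the camera in the world. Camera axes: x right, y down, z forward; pixel columns grow to the right and rows downward; lengths in mm; the calibration is good to about 2 mm. A picture is of the moment at which its call begins: read the wrist's pose just before it. calibration takes no time and is no camera call; for the wrist camera it gives the pose at the moment of the call.
- ctrl.finish_job(): hands the job in; it is judged then, once.
The state is a dict: "time_s": time; "joints": joint angles; "dq": joint speeds; "tau": joint torques, N m; "eef_pos": TCP position; "ee_rot": TCP orientation; "force": force on the tool from outside, world axes, zero at the start; "wrist_torque": the same for the moment, N m; "grip_width": opening from 0.0 (shut) to 1.0 (fully open); "grip_force": force on a finger pad.
Only numpy, scipy, OpenCV 4.12 (cv2) and the standard library are available. Lean on these libraries where they do the work, as an engineer would, in place of code of your own. Each camera call takes 0.05 s, during which the arm holds its last target. There are 200 camera calls.

### The job

Fit the loose end stop to the cartridge grader: set it at the open end of the track across the low end of the board and slide it in until it meets the track's closed end. Then lift the tray by its handle, gently at first, so that the four cartridges roll down the board and sort themselves, the two short ones into the sunken bay and the two long ones against the end stop; then lower the tray back to its rest and let go. Do not touch the cartridges with the gripper, and leave the bottles, flask and petri dish where they are.

Things in the scene. Friction and masses are not known exactly. Their poses are not given: they have to be found in the camera images.
- grader: fixed bench-top grader, placed and turned a little differently each time: from its upper to its low end a hinged tray, a sloped board with a sunken bay, and a T-track across the low end. Origin on the bench under the middle of the bay; x across the board, away from the robot; y up the slope; z up. The board is 140 mm wide between side walls that stand 26 mm above it, 233 mm long, sloped 13 degrees
- bay (a point): middle of the opening in the board, at board height (95 mm above the bench); axes as the grader's. The opening is 90 mm long down the slope and 100 mm wide, over a bay about 80 mm deep, with 20 mm ledges left at both sides: short cartridges drop in, long ones bridge it and roll on
- low_end (a point): middle of the board's low edge, 60 mm above the bench (grader x 0, y -150 mm); side walls end 6 mm before it, tops 90 mm above the bench and rising up the slope. The long cartridges stop here against the end stop; without it they would fall off. Axes as the grader's
- track_mouth (a point): middle of the T-track's open near end, on its floor 6 mm above the bench, grader (-85, -161) mm; axes as the grader's, track along x. Channel inside 44 mm wide, 12.5 mm high; top slot 16 mm wide between lips 5 mm thick. Before the mouth the floor goes on 65 mm towards -x as an apron without lips, between 20 mm high guide walls that flare from 44 to 60 mm apart
- track_end (a point): middle of the T-track's closed far end, on its floor, grader (57, -161) mm; axes as the grader's. With the stop home its origin is 55 mm before this point (grader x +2, y -161, z +6 mm) and its plate closes the board's low end
- tray (a joint): angle of the tipping tray about its hinge, rad: -0.05 at rest (tilted slightly back), 0 level, grows as its far (+y) end is lifted, up to 0.8. It is not sprung: about 0.5 kg, it falls back by its own weight when let go. From about 0.1 upward the cartridges start to roll out over its open hinge side; from there lift slowly, to 0.4
- tray_hinge (a point): point on the tray's hinge axis (axis along the grader's x), at the upper end of the board, 117 mm above the bench, grader y +85 mm; axes turn with the tray
- tray_handle (a point): middle of the tray's handle: a round steel bar 12 mm in diameter and 100 mm long, parallel to the grader's x, between two posts behind the tray's back wall; 160.5 mm from the hinge along the tray and 85 mm above its floor, 49 mm clear above the back wall's top. Axes turn with the tray
- stop: loose end stop, 0.35 kg, standing on the bench right of the grader: upright aluminium plate 132 mm wide (its x), 10 mm thick (its y), top edge 127 mm up, on a steel foot 110 (x) by 36 (y) by 10 mm high. The plate starts 26 mm up; below it a neck 100 mm wide, 10 mm thick passes the track's slot. Both ends alike. Origin at the centre of the foot's underside, z up
- short1: one of two short capped steel cartridges, 32 mm in diameter and 80 mm long over its slightly domed ends (straight part 68 mm), about 96 g. Origin at the middle of its axis; own x runs along the cylinder. At the start all four lie side by side in the tray, in any order, along the grader's x
- short2: one of two short capped steel cartridges, 32 mm in diameter and 80 mm long over its slightly domed ends (straight part 68 mm), about 96 g. Origin at the middle of its axis; own x runs along the cylinder. At the start all four lie side by side in the tray, in any order, along the grader's x
- long1: one of two long capped steel cartridges, 32 mm in diameter and 134 mm long over its slightly domed ends (straight part 122 mm), about 161 g. Origin at the middle of its axis; own x runs along the cylinder. At the start all four lie side by side in the tray, in any order, along the grader's x
- long2: one of two long capped steel cartridges, 32 mm in diameter and 134 mm long over its slightly domed ends (straight part 122 mm), about 161 g. Origin at the middle of its axis; own x runs along the cylinder. At the start all four lie side by side in the tray, in any order, along the grader's x
- buffer: bystander: white bottle with a blue cap, 52 mm wide, 105 mm high, behind the grader; origin under its centre
- amber: bystander: brown bottle with a black cap, 48 mm wide, 95 mm high, behind the grader; origin under its centre
- flask: bystander: low pale-green round vessel, 77 mm wide, 26 mm high, beyond the end stop; origin under its centre
- petri: bystander: tan petri dish, 84 mm wide, 16 mm high, left of the grader's front; origin under its centre

How it is judged (in metres and radians):
On the way, in this order (a step that is already met when the one before it is completed fails the run):
1. the end stop is in the track, slid home against its closed end, with all the cartridges still in the tray (x of stop in the frame of grader between -0.008 and 0.008 m and y of stop in the frame of grader between -0.169 and -0.153 m and z of stop in the frame of grader below 0.012 m and angle between stop's own z axis and vertical below 0.2 rad and y of each of short1, short2, long1, long2 in the frame of grader above 0.088 m), for 0.2 s.
2. the tray is tipped up (more than 0.25 rad) (value of joint tray above 0.25 rad), for 0.1 s.
At the end, for the whole second after the job is handed in: Both short cartridges lie in the bay below the opening; both long cartridges lie on the board's low part (grader y -158 to -60 mm) behind the end stop; the stop stands in the track within 8 mm of home; the tray is back down (below 0 rad); everything is at rest and let go (x of stop in the frame of grader between -0.008 and 0.008 m and y of stop in the frame of grader between -0.169 and -0.153 m and z of stop in the frame of grader below 0.012 m and angle between stop's own z axis and vertical below 0.2 rad and value of joint tray below 0 rad and y of short1 in the frame of grader between -0.045 and 0.045 m and x of short1 in the frame of grader between -0.05 and 0.05 m and z of each of short1, short2 in the frame of grader below 0.062 m and linear speed of each of short1, short2, long1, long2, stop below 0.02 m/s and y of short2 in the frame of grader between -0.045 and 0.045 m and x of short2 in the frame of grader between -0.05 and 0.05 m and y of long1 in the frame of grader between -0.158 and -0.06 m and x of long1 in the frame of grader between -0.05 and 0.05 m and z of each of long1, long2 in the frame of grader above 0.062 m and y of long2 in the frame of grader between -0.158 and -0.06 m and x of long2 in the frame of grader between -0.05 and 0.05 m); the robot touches nothing.
It fails at once if a cartridge is touched by the gripper (over 1 N) (contact force between the fingers and short1 above 1 N or contact force between the fingers and short2 above 1 N or contact force between the fingers and long1 above 1 N or contact force between the fingers and long2 above 1 N).
It fails at once if a bystander is moved by more than 30 mm (distance of any of buffer, amber, flask, petri from where it was at the start of the episode above 0.03 m).
It also fails if it takes over 69 s, if anything falls off the work surface, if the arm or the gripper's body presses on something with over 40 N, if the wrist force passes 120 N, or if a joint passes its speed limit or range.

## Working session

There is one attempt and no reset: what is moved stays moved. The work goes in short steps, Python scripts to look and compute and a tool call to move; the robot and the scene stay as the last step left them, time stands still between calls to the robot, and variables do not carry over. Pictures are saved under pics/ and viewed, at most 10 in all, crops included, and the job is handed in when it is done.

```bash
ls; mkdir -p pics
```

Run:
```python
from rig import ctrl
import cv2
for n in ("top","side"):
    cv2.imwrite(f"pics/{n}0.png",cv2.cvtColor(ctrl.capture(n),cv2.COLOR_RGB2BGR)); print(n,ctrl.calibration(n))
s=ctrl.sense();print(s["eef_pos"],s["ee_rot"],s["time_s"],s["grip_width"])
```

```text
pics
rig.py
top {'fx': 489.32587066754166, 'fy': 489.32587066754166, 'cx': 320.11289253729603, 'cy': 239.82515255122544, 'position': array([ 487.7108282 ,  -42.77415508, 1265.42543597]), 'attitude': array([-0.04440399,  0.71378634, -0.69807528,  0.03504628])}
side {'fx': 608.230728042646, 'fy': 608.230728042646, 'cx': 324.542756128972, 'cy': 239.83800784427518, 'position': array([  252.4397104 , -1186.20887509,   821.82950631]), 'attitude': array([-0.49274186,  0.85632976, -0.13325863,  0.07840241])}
[ 205.78027594 -482.95953669  404.19038073] [-5.89539767e-04  9.79789791e-01  2.00029044e-01  9.80202295e-06] 0.1 1.0017826807075705
```

View pics/top0.png

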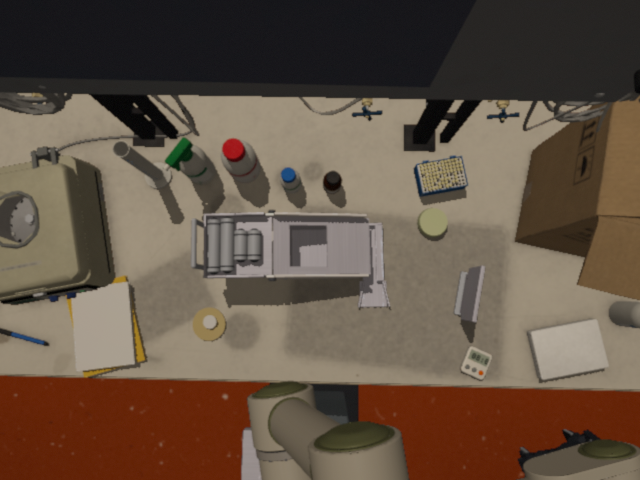

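View pics/side0.png

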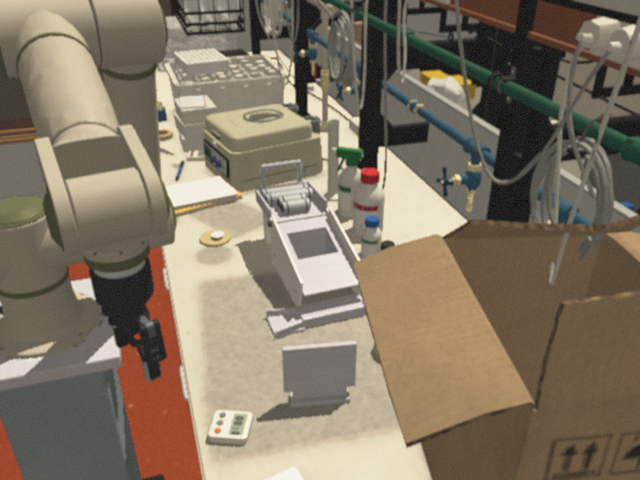

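The top view shows the grader with its bay near (308,246), the tray and handle at its left near (198,245), and the track at (372,265). The stop is near (470,292). I'll crop in on these for pixel measurements.

Create h.py:
```python
import numpy as np
from scipy.spatial.transform import Rotation as R
from rig import ctrl
def rot(q): return R.from_quat(np.roll(q,-1))
def proj(n,P,c=None):
    c=c or ctrl.calibration(n); p=(np.atleast_2d(P)-c["position"])@rot(c["attitude"]).as_matrix()
    return np.c_[c["fx"]*p[:,0]/p[:,2]+c["cx"],c["fy"]*p[:,1]/p[:,2]+c["cy"]]
def back(n,uv,z):
    c=ctrl.calibration(n); d=rot(c["attitude"]).apply([(uv[0]-c["cx"])/c["fx"],(uv[1]-c["cy"])/c["fy"],1])
    return c["position"]+d*(z-c["position"][2])/d[2]
```

Run:
```python
import cv2,numpy as np
a=cv2.imread("pics/top0.png");b=cv2.imread("pics/side0.png")
f=cv2.resize(a[205:315,185:405],None,fx=3.6,fy=3.6,interpolation=cv2.INTER_CUBIC)
cv2.imwrite("pics/c1.png",f)
g=cv2.resize(a[255:330,440:500],None,fx=6,fy=6,interpolation=cv2.INTER_CUBIC)
h=cv2.resize(b[330:414,270:370],None,fx=4.2,fy=4.2,interpolation=cv2.INTER_CUBIC)
H=np.zeros((450,800,3),np.uint8);H[:450,:360]=g;H[:353,370:790]=h[:353]
cv2.imwrite("pics/c2.png",H);print(f.shape,h.shape)
from h import *
print(back("top",(308,246),95),back("top",(470,292),0))
```

```text
(396, 792, 3) (353, 420, 3)
[604.1060061    3.03875994  95.        ] [ 504.16308237 -411.44901355    0.        ]
```

View pics/c1.png

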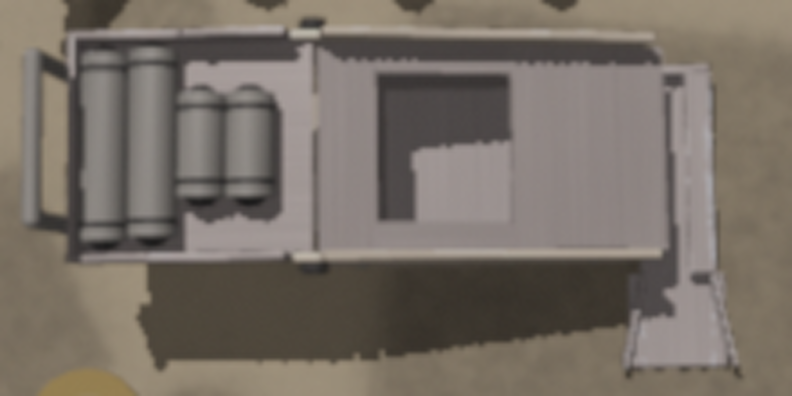

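View pics/c2.png

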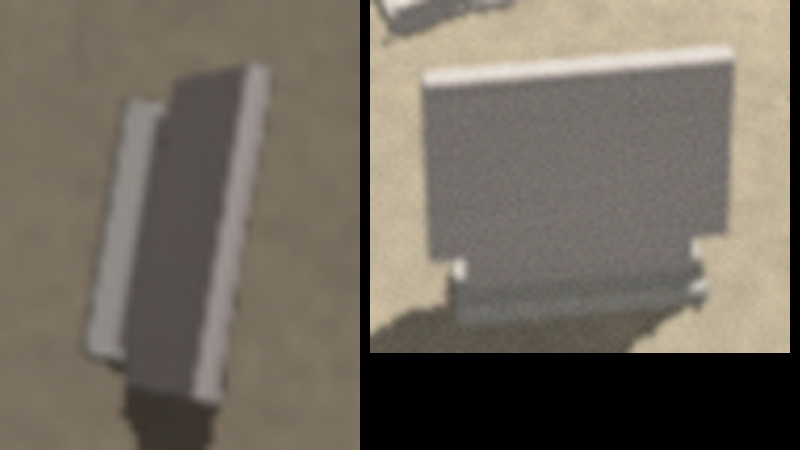

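The crops show these features:
- **Bay:** corners at c1 (378,73), (510,73), (378,221) and (511,221).
- **Handle bar:** ends at (28,50) and (30,224).
- **Low edge:** near x=665.
- **Stop:** the top face runs from (258,65) to (205,402) in c2, and the foot's left edge from (125,100) to (88,352).

Next I'll fit both poses.

Run:
```python
from h import *
from scipy.optimize import least_squares
T=ctrl.calibration("top");S=ctrl.calibration("side")
c1=lambda p:(np.array(p)+.5)/3.6-.5+[185,205]
c2=lambda p:(np.array(p)+.5)/6-.5+[440,255]
c3=lambda p:(np.array(p)-[370,0]+.5)/4.2-.5+[270,330]
tn=np.tan(np.radians(13)); L=45*np.cos(np.radians(13))
def W(v,P): return R.from_euler('z',v[2]).apply(np.array(P,float))+[v[0],v[1],0]
G=[(50,L,95+L*tn),(50,-L,95-L*tn),(-50,L,95+L*tn),(-50,-L,95-L*tn),(50,249.5,194),(-50,249.5,194)]
g=c1([(378,73),(510,73),(378,221),(511,221),(30,50),(31,224)])
A=[(0,-150,60)]
f=lambda v:(proj("top",W(v,G),T)-g).ravel()
r=least_squares(f,[604,3,0.0]);print("grader",r.x,r.fun.reshape(-1,2).round(1).tolist())
v=r.x
for n,P in dict(lowL=(70,-150,60),lowR=(-70,-150,60),apr1=(-150,-131,6),apr2=(-150,-191,6),mouth=(-85,-161,6),end=(57,-161,6)).items():
    q=proj("top",W(v,[P]),T)[0]; print(n,((q-[185,205]+.5)*3.6-.5).round(0), proj("side",W(v,[P]),S)[0].round(0))
SP=[(66,5,127),(66,-5,127),(-66,5,127),(-66,-5,127),(55,18,10),(-55,18,10)]
s=c2([(247,65),(270,65),(192,400),(218,403),(125,100),(88,352)])
SS=[(66,5,127),(66,-5,127),(-66,5,127),(-66,-5,127)]
s2=c3([(733,47),(732,62),(424,72),(427,85)])
f1=lambda v:(proj("top",W(v,SP),T)-s).ravel()
f2=lambda v:(proj("side",W(v,SS),S)-s2).ravel()
for F in (f1,f2,lambda v:np.r_[f1(v),f2(v)]):
    r=least_squares(F,[504,-411,0]);print("stop",r.x,r.fun.reshape(-1,2).round(1).tolist())
print(W(v,[(2,-161,6),(-148,-161,6),(-190,-161,40),(0,249.5,194)]))
```

```text
grader [6.05687542e+02 3.08449742e+00 3.81142167e-02] [[-0.3, -0.5], [-0.4, 0.1], [0.0, 0.1], [-0.0, 0.1], [0.8, 1.7], [-0.1, -1.6]]
lowL [662.  47.] [364. 283.]
lowR [667. 250.] [304. 295.]
apr1 [636. 367.] [267. 317.]
apr2 [721. 366.] [275. 334.]
mouth [676. 274.] [300. 319.]
end [671.  77.] [360. 306.]
stop [ 5.00001215e+02 -3.93585881e+02 -1.66434400e-01] [[-0.2, -0.7], [0.3, 0.2], [0.2, 0.1], [0.2, 0.4], [0.1, -0.4], [-0.6, 0.3]]
stop [ 4.99338543e+02 -3.95245161e+02 -1.84828950e-01] [[0.3, -0.2], [1.5, -0.2], [-0.7, -0.3], [-1.0, 0.4]]
stop [ 4.99761511e+02 -3.94143076e+02 -1.72978219e-01] [[0.3, -0.5], [0.7, 0.3], [0.2, 0.2], [0.2, 0.5], [0.4, -0.3], [-0.5, 0.4], [0.2, -1.0], [1.4, -0.9], [-0.6, -0.4], [-0.9, 0.2]]
[[ 613.82099286 -157.72236493    6.        ]
 [ 463.92993169 -163.43811333    6.        ]
 [ 421.96043456 -165.03852288   40.        ]
 [ 596.18034724  252.40329584  194.        ]]
```

Add to h.py:
```python
V=[605.69,3.08,0.0381]
def gw(P): return R.from_euler('z',V[2]).apply(np.array(P,float))+[V[0],V[1],0]
def to(P,yaw):
    """print shift/turn in tool axes from the measured pose to TCP P pointing down, tool x at yaw"""
    s=ctrl.sense(); r=rot(s["ee_rot"]); g=R.from_euler('z',yaw)*R.from_euler('x',np.pi)
    print("d",r.inv().apply(np.array(P)-s["eef_pos"]).round(1),(r.inv()*g).as_rotvec().round(3),"t",s["time_s"])
```

```bash
python3 -c "
from h import *
to([499.8,-394.1,330],-0.173)"
```

```text
d [305.3  33.6  74.2] [-0.001  0.     0.576] t 0.1
```

The manual's scale: shifts go in shares of 600 mm and turns go in shares of pi rad. Converting my numbers, 305.3 mm / 600 = 0.5088, 305 mm / 600 = 0.5083, 0.576 rad / 3.1416 = 0.1833.

{"op": "steer_hand", "data": {
  "moves": [
    [0.0833, 0.0083, 0.02, 0, 0, 0.0318],
    [0.1667, 0.0167, 0.04, 0, 0, 0.0637],
    [0.25, 0.0267, 0.0617, 0, 0, 0.0955],
    [0.3333, 0.0367, 0.0817, 0, 0, 0.1273],
    [0.4167, 0.0467, 0.1033, 0, 0, 0.1592],
    [0.4833, 0.0533, 0.1167, 0, 0, 0.1833],
    [0.5083, 0.0558, 0.1233, 0, 0, 0.1833],
    [0.5088, 0.056, 0.1233, 0, 0, 0.1833]
  ],
  "jaw": 1.0,
  "squeeze": 60
}}

```text
time_s: 0.9
eef_pos: [501.2, -393.2, 329.2]
ee_rot: [-0.001, 0.996, -0.085, -0.001]
force: [-0.1, -0.6, -0.7]
grip_width: 0.997
grip_force: 0.0
```

```bash
python3 -c "
from h import *
import cv2
to([499.8,-394.1,267],-0.173)
cv2.imwrite('pics/w1.png',cv2.cvtColor(ctrl.capture('wrist'),cv2.COLOR_RGB2BGR))"
```

```text
d [-1.1  1.2 62.2] [-0.001  0.002  0.003] t 0.9
```

View pics/w1.png

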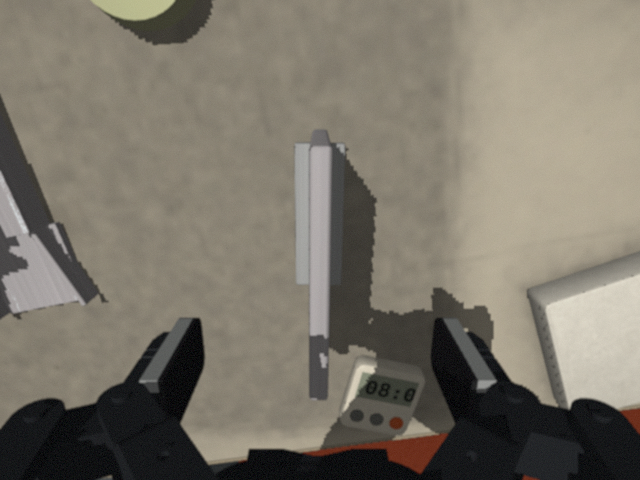

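The wrist view shows the plate upright and centred between the fingers, with its top edge running from (320,147) to (318,398). Descending and gripping.

To row units: 62 mm / 600 = 0.1033, 30 mm / 600 = 0.05.

```bash
python3 -c "
from h import *
a=back('wrist',(320,147),127);b=back('wrist',(318,398),127);print(a,b,(a+b)/2,np.linalg.norm(a-b),np.arctan2(a[1]-b[1],a[0]-b[0]))"
```

```text
[ 565.43577723 -405.53735593  127.        ] [ 439.16555248 -382.91450945  127.        ] [ 502.30066486 -394.22593269  127.        ] 128.28079685352168 -0.17728127600631235
```

{"op": "steer_hand", "data": {
  "moves": [
    [0, 0, 0.05, 0, 0, 0],
    [0, 0, 0.1033, 0, 0, 0],
    [0, 0, 0.1033, 0, 0, 0]
  ],
  "jaw": 1.0,
  "squeeze": 60
}}

```text
time_s: 1.25
eef_pos: [497.8, -394.7, 265.3]
ee_rot: [-0.002, 0.996, -0.087, -0.003]
force: [-1.2, -0.2, 0.4]
grip_width: 0.999
grip_force: 0.0
```

{"op": "steer_hand", "data": {
  "moves": [
    [0, 0, 0, 0, 0, 0],
    [0, 0, 0, 0, 0, 0],
    [0, 0, 0, 0, 0, 0],
    [0, 0, 0, 0, 0, 0],
    [0, 0, 0, 0, 0, 0],
    [0, 0, 0, 0, 0, 0],
    [0, 0, 0, 0, 0, 0],
    [0, 0, 0, 0, 0, 0]
  ],
  "jaw": 0.0,
  "squeeze": 60
}}

```text
time_s: 2.05
eef_pos: [499.9, -394.2, 269.2]
ee_rot: [0.0, 0.996, -0.086, 0.0]
force: [-0.7, 2.2, 5.2]
grip_width: 0.105
grip_force: 59.7
```

To row units: -50 mm / 600 = -0.0833, -20 mm / 600 = -0.0333.

{"op": "steer_hand", "data": {
  "moves": [
    [0, 0, -0.0333, 0, 0, 0],
    [0, 0, -0.0833, 0, 0, 0],
    [0, 0, -0.0833, 0, 0, 0]
  ],
  "jaw": 0.0,
  "squeeze": 60
}}

```text
time_s: 2.35
eef_pos: [500.1, -394.5, 321.9]
ee_rot: [0.002, 0.996, -0.086, 0.002]
force: [0.6, -0.0, -1.1]
grip_width: 0.108
grip_force: 58.9
```

```bash
python3 -c "
from h import *
p=gw([-172,-161,0]);print(p)
to([p[0],p[1],269.2+50],0.0381)"
```

```text
[ 439.94743941 -164.3547742     0.        ]
d [ -98.9 -216.4    1.4] [ 0.004 -0.004 -0.211] t 2.35
```

To row units: -216.4 mm / 600 = -0.3607, -196 mm / 600 = -0.3267, -0.211 rad / 3.1416 = -0.0672.

{"op": "steer_hand", "data": {
  "moves": [
    [-0.03, -0.0667, 0, 0, 0, -0.0127],
    [-0.0617, -0.1333, 0, 0, 0, -0.0255],
    [-0.0917, -0.2, 0, 0, 0, -0.0382],
    [-0.1233, -0.2667, 0, 0, 0, -0.0509],
    [-0.15, -0.3267, 0, 0, 0, -0.0637],
    [-0.165, -0.3607, 0, 0, 0, -0.0672],
    [-0.165, -0.3607, 0, 0, 0, -0.0672],
    [-0.165, -0.3607, 0, 0, 0, -0.0672]
  ],
  "jaw": 0.0,
  "squeeze": 60
}}

```text
time_s: 3.15
eef_pos: [439.6, -163.9, 318.0]
ee_rot: [-0.0, 1.0, 0.019, -0.0]
force: [-0.1, -0.4, -3.8]
grip_width: 0.11
grip_force: 60.3
```

```bash
python3 -c "
from h import *
import cv2
p=gw([-172,-161,0])
to([p[0],p[1],269.2+10],0.0381)
cv2.imwrite('pics/w2.png',cv2.cvtColor(ctrl.capture('wrist'),cv2.COLOR_RGB2BGR))
for P in [(-150,-131,6),(-150,-191,6),(-85,-139,26),(-85,-183,26),(-85,-153,18.5),(-85,-169,18.5),(57,-153,23.5),(57,-169,23.5)]: print(P,proj('wrist',gw(P))[0].round(0))"
```

```text
d [ 0.4  0.4 38.8] [-0.     0.001  0.   ] t 3.15
(-150, -131, 6) [276. 194.]
(-150, -191, 6) [360. 194.]
(-85, -139, 26) [282.  97.]
(-85, -183, 26) [354.  97.]
(-85, -153, 18.5) [305.  97.]
(-85, -169, 18.5) [331.  97.]
(57, -153, 23.5) [ 302. -204.]
(57, -169, 23.5) [ 334. -204.]
```

View pics/w2.png

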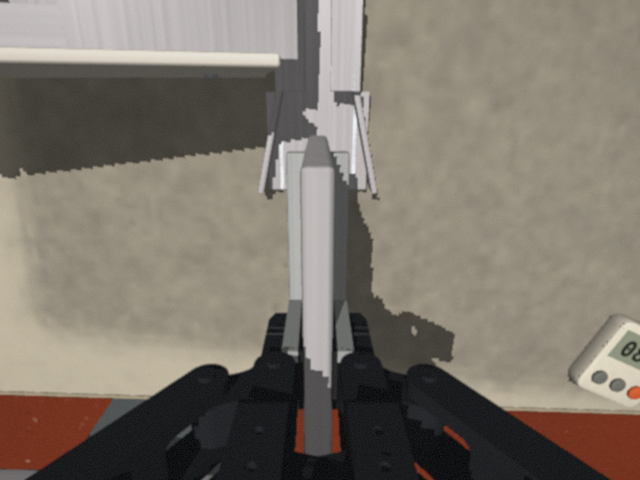

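The wrist view shows the stop centred on the apron: the flare tips are at (264,192) and (375,196), and the slot edge is at (331,93), as predicted. Lowering.

To row units: 40 mm / 600 = 0.0667, 36 mm / 600 = 0.06.

{"op": "steer_hand", "data": {
  "moves": [
    [0, 0, 0.0333, 0, 0, 0],
    [0, 0, 0.06, 0, 0, 0],
    [0, 0, 0.0667, 0, 0, 0],
    [0, 0, 0.0667, 0, 0, 0],
    [0, 0, 0.0667, 0, 0, 0]
  ],
  "jaw": 0.0,
  "squeeze": 60
}}

```text
time_s: 3.7
eef_pos: [439.8, -164.5, 279.2]
ee_rot: [0.0, 1.0, 0.019, 0.0]
force: [0.2, 0.4, -2.7]
grip_width: 0.107
grip_force: 60.2
```

{"op": "steer_hand", "data": {
  "moves": [
    [0, 0, 0.0017, 0, 0, 0],
    [0, 0, 0.0033, 0, 0, 0],
    [0, 0, 0.0042, 0, 0, 0],
    [0, 0, 0.0042, 0, 0, 0]
  ],
  "jaw": 0.0,
  "squeeze": 60
}}

```text
time_s: 4.1
eef_pos: [439.6, -164.0, 276.3]
ee_rot: [0.0, 1.0, 0.019, 0.0]
force: [0.4, 0.5, -3.1]
grip_width: 0.104
grip_force: 60.2
```

To row units: 1 mm / 600 = 0.0017, 0.5 mm / 600 = 0.0008.

{"op": "steer_hand", "data": {
  "moves": [
    [0, 0, 0.0008, 0, 0, 0],
    [0, 0, 0.0017, 0, 0, 0],
    [0, 0, 0.0017, 0, 0, 0],
    [0, 0, 0.0017, 0, 0, 0]
  ],
  "jaw": 0.0,
  "squeeze": 60
}}

```text
time_s: 4.5
eef_pos: [439.6, -164.0, 275.2]
ee_rot: [0.0, 1.0, 0.019, 0.0]
force: [0.4, -0.0, -3.5]
grip_width: 0.106
grip_force: 60.2
```

{"op": "steer_hand", "data": {
  "moves": [
    [0, 0, 0.0008, 0, 0, 0],
    [0, 0, 0.0008, 0, 0, 0],
    [0, 0, 0.0008, 0, 0, 0]
  ],
  "jaw": 0.0,
  "squeeze": 60
}}

```text
time_s: 4.8
eef_pos: [439.6, -164.0, 275.1]
ee_rot: [0.0, 1.0, 0.019, 0.0]
force: [-2.1, 0.5, 4.7]
grip_width: 0.102
grip_force: 61.3
```

To row units: 60 mm / 600 = 0.1, 50 mm / 600 = 0.0833.

{"op": "steer_hand", "data": {
  "moves": [
    [0, 0, -0.0017, 0, 0, 0],
    [0.0167, 0, -0.0017, 0, 0, 0],
    [0.0333, 0, -0.0017, 0, 0, 0],
    [0.05, 0, -0.0017, 0, 0, 0],
    [0.0667, 0, -0.0017, 0, 0, 0],
    [0.0833, 0, -0.0017, 0, 0, 0],
    [0.1, 0, -0.0017, 0, 0, 0],
    [0.1, 0, -0.0017, 0, 0, 0]
  ],
  "jaw": 0.0,
  "squeeze": 60
}}

```text
time_s: 5.6
eef_pos: [500.6, -161.7, 275.6]
ee_rot: [0.0, 1.0, 0.019, 0.0]
force: [0.5, 0.4, -2.7]
grip_width: 0.106
grip_force: 60.3
```

{"op": "steer_hand", "data": {
  "moves": [
    [0.0167, 0, 0, 0, 0, 0],
    [0.0333, 0, 0, 0, 0, 0],
    [0.05, 0, 0, 0, 0, 0],
    [0.0667, 0, 0, 0, 0, 0],
    [0.0833, 0, 0, 0, 0, 0],
    [0.1, 0, 0, 0, 0, 0],
    [0.1, 0, 0, 0, 0, 0],
    [0.1, 0, 0, 0, 0, 0]
  ],
  "jaw": 0.0,
  "squeeze": 60
}}

```text
time_s: 6.4
eef_pos: [559.6, -159.4, 275.4]
ee_rot: [-0.0, 1.0, 0.019, -0.0]
force: [0.1, 0.3, -3.0]
grip_width: 0.108
grip_force: 60.3
```

To row units: 48 mm / 600 = 0.08, 46 mm / 600 = 0.0767.

{"op": "steer_hand", "data": {
  "moves": [
    [0.0167, 0, 0, 0, 0, 0],
    [0.0333, 0, 0, 0, 0, 0],
    [0.05, 0, 0, 0, 0, 0],
    [0.0667, 0, 0, 0, 0, 0],
    [0.0733, 0, 0, 0, 0, 0],
    [0.0767, 0, 0, 0, 0, 0],
    [0.08, 0, 0, 0, 0, 0],
    [0.08, 0, 0, 0, 0, 0]
  ],
  "jaw": 0.0,
  "squeeze": 60
}}

```text
time_s: 7.2
eef_pos: [607.4, -157.7, 275.7]
ee_rot: [-0.0, 1.0, 0.019, -0.0]
force: [-0.1, -0.8, -2.8]
grip_width: 0.105
grip_force: 60.3
```

{"op": "steer_hand", "data": {
  "moves": [
    [0.0017, 0, 0, 0, 0, 0],
    [0.0033, 0, 0, 0, 0, 0],
    [0.005, 0, 0, 0, 0, 0],
    [0.0067, 0, 0, 0, 0, 0],
    [0.0067, 0, 0, 0, 0, 0]
  ],
  "jaw": 0.0,
  "squeeze": 60
}}

```text
time_s: 7.7
eef_pos: [611.5, -157.5, 275.7]
ee_rot: [-0.0, 1.0, 0.019, -0.0]
force: [0.3, -0.4, -2.7]
grip_width: 0.109
grip_force: 60.3
```

To row units: 2 mm / 600 = 0.0033, 1 mm / 600 = 0.0017.

{"op": "steer_hand", "data": {
  "moves": [
    [0.0017, 0, 0, 0, 0, 0],
    [0.0033, 0, 0, 0, 0, 0],
    [0.0033, 0, 0, 0, 0, 0]
  ],
  "jaw": 0.0,
  "squeeze": 60
}}

```text
time_s: 8.0
eef_pos: [613.6, -157.4, 275.7]
ee_rot: [0.0, 1.0, 0.019, 0.0]
force: [-0.3, 0.7, -2.8]
grip_width: 0.104
grip_force: 60.3
```

{"op": "steer_hand", "data": {
  "moves": [
    [0.0017, 0, 0, 0, 0, 0],
    [0.0033, 0, 0, 0, 0, 0],
    [0.0033, 0, 0, 0, 0, 0]
  ],
  "jaw": 0.0,
  "squeeze": 60
}}

```text
time_s: 8.3
eef_pos: [615.3, -157.4, 275.6]
ee_rot: [-0.0, 1.0, 0.019, -0.001]
force: [-3.9, 0.1, -0.7]
grip_width: 0.109
grip_force: 60.6
```

Force builds at x=615, so the closed end is met. Confirming with one more millimetre, then lowering, easing off and releasing partway.

To row units: 1 mm / 600 = 0.0017.

{"op": "steer_hand", "data": {
  "moves": [
    [0.0017, 0, 0, 0, 0, 0],
    [0.0017, 0, 0, 0, 0, 0]
  ],
  "jaw": 0.0,
  "squeeze": 60
}}

```text
time_s: 8.5
eef_pos: [616.1, -157.3, 275.7]
ee_rot: [-0.0, 1.0, 0.019, -0.001]
force: [-6.9, 0.8, 0.6]
grip_width: 0.109
grip_force: 61.0
```

{"op": "steer_hand", "data": {
  "moves": [
    [-0.0008, 0, 0.0008, 0, 0, 0],
    [-0.0017, 0, 0.0017, 0, 0, 0],
    [-0.0017, 0, 0.0017, 0, 0, 0]
  ],
  "jaw": 0.0,
  "squeeze": 60
}}

```text
time_s: 8.8
eef_pos: [615.3, -157.4, 275.5]
ee_rot: [0.0, 1.0, 0.019, -0.0]
force: [-6.9, 0.5, 3.0]
grip_width: 0.107
grip_force: 61.5
```

{"op": "steer_hand", "data": {
  "moves": [
    [0, 0, 0, 0, 0, 0],
    [0, 0, 0, 0, 0, 0],
    [0, 0, 0, 0, 0, 0],
    [0, 0, 0, 0, 0, 0]
  ],
  "jaw": 0.35,
  "squeeze": 60
}}

```text
time_s: 9.2
eef_pos: [615.6, -157.3, 274.8]
ee_rot: [0.0, 1.0, 0.019, 0.0]
force: [-0.8, 0.3, -0.4]
grip_width: 0.349
grip_force: 0.0
```

{"op": "steer_hand", "data": {
  "moves": [
    [0, 0, -0.0417, 0, 0, 0],
    [0, 0, -0.1167, 0, 0, 0],
    [0, 0, -0.1833, 0, 0, 0],
    [0, 0, -0.1833, 0, 0, 0]
  ]
}}

```text
time_s: 9.6
eef_pos: [615.7, -157.3, 391.0]
ee_rot: [0.002, 1.0, 0.019, 0.005]
force: [-0.2, -0.7, -0.7]
grip_width: 0.347
grip_force: 0.0
```

```bash
python3 -c "
from h import *
import cv2
top=ctrl.capture('top')
cv2.imwrite('pics/t2.png',cv2.cvtColor(cv2.resize(top[205:315,185:405],None,fx=3.6,fy=3.6,interpolation=cv2.INTER_CUBIC),cv2.COLOR_RGB2BGR))
cv2.imwrite('pics/w3.png',cv2.cvtColor(ctrl.capture('wrist'),cv2.COLOR_RGB2BGR))
for P in [(68,-161,133),(-64,-161,133)]: print(proj('wrist',gw(P))[0].round(0))
p=gw([0,249.5,0]);to([p[0],p[1],349+80],0.0381)"
```

```text
[319. 142.]
[319. 353.]
d [  -3.7 -410.1  -44.1] [ 0.001 -0.001 -0.   ] t 9.7
```

View pics/w3.png

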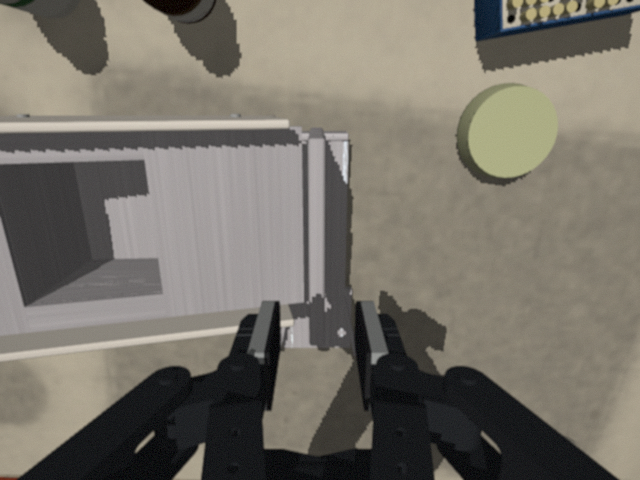

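The wrist view shows the plate closing the board's low end from (318,137) to (320,349), matching the home prediction within about 3 mm. On to the handle.

To row units: -375 mm / 600 = -0.625, -3.7 mm / 600 = -0.0062.

{"op": "steer_hand", "data": {
  "moves": [
    [0, -0.0667, -0.05, 0, 0, 0],
    [0, -0.15, -0.0733, 0, 0, 0],
    [-0.0017, -0.2333, -0.0733, 0, 0, 0],
    [-0.0033, -0.3167, -0.0733, 0, 0, 0],
    [-0.005, -0.4, -0.0733, 0, 0, 0],
    [-0.005, -0.4833, -0.0733, 0, 0, 0],
    [-0.0062, -0.5667, -0.0733, 0, 0, 0],
    [-0.0062, -0.625, -0.0733, 0, 0, 0]
  ],
  "jaw": 0.7
}}

```text
time_s: 10.5
eef_pos: [597.0, 220.2, 426.8]
ee_rot: [0.0, 1.0, 0.02, -0.001]
force: [0.9, -0.5, -0.1]
grip_width: 0.701
grip_force: 0.0
```

{"op": "steer_hand", "data": {
  "moves": [
    [0, -0.0417, 0, 0, 0, 0],
    [0, -0.0583, 0, 0, 0, 0],
    [0, -0.0583, 0, 0, 0, 0],
    [0, -0.0583, 0, 0, 0, 0]
  ]
}}

```text
time_s: 10.9
eef_pos: [596.6, 251.1, 428.1]
ee_rot: [0.0, 1.0, 0.018, -0.0]
force: [-0.3, -0.5, -0.4]
grip_width: 0.701
grip_force: 0.0
```

```bash
python3 -c "
from h import *
import cv2
cv2.imwrite('pics/w4.png',cv2.cvtColor(ctrl.capture('wrist'),cv2.COLOR_RGB2BGR))
for P in [(50,249.5,194),(-50,249.5,194),(0,249.5,194)]: print(proj('wrist',gw(P))[0].round(0))
p=gw([0,249.5,0]);to([p[0],p[1],349],0.0381)"
```

```text
[315. 175.]
[316. 345.]
[315. 266.]
d [-0.4 -1.6 79.3] [ 0.     0.001 -0.002] t 10.95
```

View pics/w4.png

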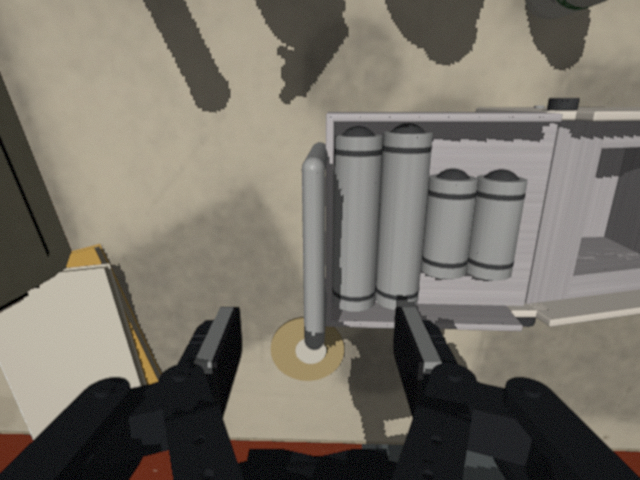

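The handle bar runs from (314,160) to (315,345), on the predicted column 315. Descending and gripping.

To row units: 79 mm / 600 = 0.1317, -1.6 mm / 600 = -0.0027.

{"op": "steer_hand", "data": {
  "moves": [
    [0, -0.0017, 0.0583, 0, 0, 0],
    [0, -0.0025, 0.1083, 0, 0, 0],
    [0, -0.0027, 0.13, 0, 0, 0],
    [0, -0.0027, 0.1317, 0, 0, 0],
    [0, -0.0027, 0.1317, 0, 0, 0]
  ]
}}

```text
time_s: 11.45
eef_pos: [596.6, 253.3, 351.0]
ee_rot: [-0.0, 1.0, 0.019, 0.001]
force: [-0.3, 0.4, 0.9]
grip_width: 0.698
grip_force: 0.0
```

{"op": "steer_hand", "data": {
  "moves": [
    [0, 0, 0, 0, 0, 0],
    [0, 0, 0, 0, 0, 0],
    [0, 0, 0, 0, 0, 0],
    [0, 0, 0, 0, 0, 0],
    [0, 0, 0, 0, 0, 0],
    [0, 0, 0, 0, 0, 0],
    [0, 0, 0, 0, 0, 0]
  ],
  "jaw": 0.0,
  "squeeze": 40
}}

```text
time_s: 12.15
eef_pos: [596.3, 253.3, 350.5]
ee_rot: [0.001, 1.0, 0.019, 0.0]
force: [-1.9, -5.1, 4.3]
grip_width: 0.119
grip_force: 39.2
```

```bash
python3 -c "
from h import *
for a in [-.05,-.02,0,.03,.06,.08,.1,.12,.14,.16,.18,.2,.22,.24,.26,.28,.3,.32,.34,.36,.38,.4,.42]:
    f=lambda a:np.array([160.5*np.cos(a)-85*np.sin(a),160.5*np.sin(a)+85*np.cos(a)])
    d=f(a)-f(-.05);print(a,'ty',(-d[0]).round(1),'tz',(-d[1]).round(1),end=' | ')"
```

```text
-0.05 ty -0.0 tz -0.0 | -0.02 ty 2.4 tz -4.9 | 0 ty 4.0 tz -8.1 | 0.03 ty 6.7 tz -12.9 | 0.06 ty 9.4 tz -17.6 | 0.08 ty 11.4 tz -20.7 | 0.1 ty 13.3 tz -23.7 | 0.12 ty 15.4 tz -26.7 | 0.14 ty 17.5 tz -29.7 | 0.16 ty 19.6 tz -32.6 | 0.18 ty 21.9 tz -35.5 | 0.2 ty 24.1 tz -38.3 | 0.22 ty 26.5 tz -41.1 | 0.24 ty 28.9 tz -43.8 | 0.26 ty 31.3 tz -46.5 | 0.28 ty 33.8 tz -49.2 | 0.3 ty 36.3 tz -51.8 | 0.32 ty 38.9 tz -54.3 | 0.34 ty 41.6 tz -56.8 | 0.36 ty 44.3 tz -59.2 | 0.38 ty 47.0 tz -61.6 | 0.4 ty 49.8 tz -63.9 | 0.42 ty 52.7 tz -66.2 |
```

To row units: -17.6 mm / 600 = -0.0293, -16.4 mm / 600 = -0.0273.

{"op": "steer_hand", "data": {
  "moves": [
    [0, 0.0013, -0.0027, 0, 0, 0],
    [0, 0.004, -0.0082, 0, 0, 0],
    [0, 0.0067, -0.0135, 0, 0, 0],
    [0, 0.009, -0.0175, 0, 0, 0],
    [0, 0.0112, -0.0215, 0, 0, 0],
    [0, 0.0133, -0.0253, 0, 0, 0],
    [0, 0.0145, -0.0273, 0, 0, 0],
    [0, 0.0157, -0.0293, 0, 0, 0]
  ]
}}

```text
time_s: 12.95
eef_pos: [596.7, 244.4, 367.2]
ee_rot: [-0.0, 1.0, 0.019, 0.0]
force: [4.7, 1.7, -7.5]
grip_width: 0.127
grip_force: 38.8
```

{"op": "steer_hand", "data": {
  "moves": [
    [0, 0.0008, -0.0013, 0, 0, 0],
    [0, 0.0017, -0.0027, 0, 0, 0],
    [0, 0.0025, -0.004, 0, 0, 0],
    [0, 0.0033, -0.0052, 0, 0, 0],
    [0, 0.0042, -0.0065, 0, 0, 0],
    [0, 0.005, -0.0077, 0, 0, 0],
    [0, 0.0058, -0.009, 0, 0, 0],
    [0, 0.0065, -0.0102, 0, 0, 0]
  ]
}}

```text
time_s: 13.75
eef_pos: [596.8, 240.5, 373.6]
ee_rot: [-0.0, 1.0, 0.019, 0.0]
force: [4.0, 0.8, -4.4]
grip_width: 0.122
grip_force: 39.0
```

{"op": "steer_hand", "data": {
  "moves": [
    [0, 0.0008, -0.0013, 0, 0, 0],
    [0, 0.0017, -0.0025, 0, 0, 0],
    [0, 0.0027, -0.0038, 0, 0, 0],
    [0, 0.0035, -0.005, 0, 0, 0],
    [0, 0.0043, -0.0063, 0, 0, 0],
    [0, 0.0053, -0.0075, 0, 0, 0],
    [0, 0.0062, -0.0088, 0, 0, 0],
    [0, 0.007, -0.01, 0, 0, 0]
  ]
}}

```text
time_s: 14.55
eef_pos: [596.9, 236.5, 379.7]
ee_rot: [-0.0, 1.0, 0.019, 0.0]
force: [4.5, 1.7, -3.4]
grip_width: 0.124
grip_force: 39.0
```

```bash
python3 -c "
from h import *
import cv2
cv2.imwrite('pics/s3.png',cv2.cvtColor(cv2.resize(ctrl.capture('side')[150:330,235:395],None,fx=3.3,fy=3.3,interpolation=cv2.INTER_CUBIC),cv2.COLOR_RGB2BGR))"
```

```text
(no output)
```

View pics/s3.png

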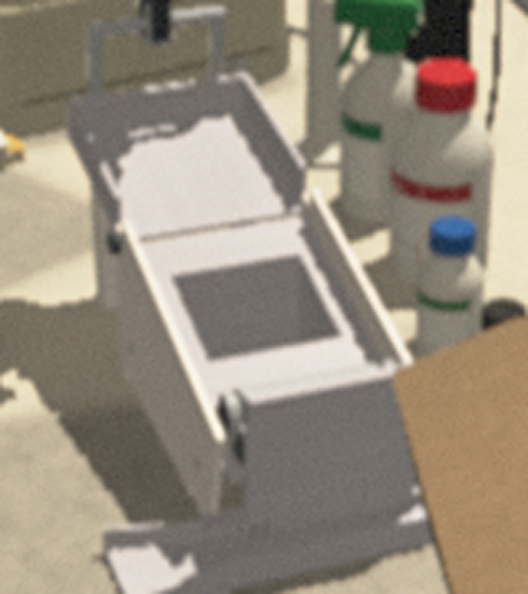

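The side view shows the tray empty at about 0.16 rad. A long cartridge's end is at (232,420), behind the stop, and nothing is left on the board above the bay. The tray still has to pass 0.25 rad, so I keep lifting.

To row units: -21.7 mm / 600 = -0.0362, 19.3 mm / 600 = 0.0322.

{"op": "steer_hand", "data": {
  "moves": [
    [0, 0.0038, -0.0048, 0, 0, 0],
    [0, 0.0075, -0.0095, 0, 0, 0],
    [0, 0.0115, -0.0142, 0, 0, 0],
    [0, 0.0155, -0.0187, 0, 0, 0],
    [0, 0.0195, -0.0232, 0, 0, 0],
    [0, 0.0237, -0.0277, 0, 0, 0],
    [0, 0.0278, -0.032, 0, 0, 0],
    [0, 0.0322, -0.0362, 0, 0, 0]
  ]
}}

```text
time_s: 15.4
eef_pos: [597.4, 217.8, 402.4]
ee_rot: [-0.001, 1.0, 0.019, 0.001]
force: [4.5, 7.0, 0.4]
grip_width: 0.121
grip_force: 39.0
```

{"op": "steer_hand", "data": {
  "moves": [
    [0, 0.0045, -0.0042, 0, 0, 0],
    [0, 0.009, -0.0082, 0, 0, 0],
    [0, 0.0135, -0.0122, 0, 0, 0],
    [0, 0.0182, -0.016, 0, 0, 0],
    [0, 0.0182, -0.016, 0, 0, 0],
    [0, 0.0182, -0.016, 0, 0, 0]
  ]
}}

```text
time_s: 16.0
eef_pos: [597.6, 207.2, 412.6]
ee_rot: [-0.002, 1.0, 0.019, 0.002]
force: [2.3, 9.0, 4.2]
grip_width: 0.121
grip_force: 39.1
```

```bash
python3 -c "
from h import *
p=gw([0,249.5,0]);to([p[0],p[1],350.5],0.0381)"
```

```text
d [  0.1 -45.   62.2] [-0.004 -0.003  0.001] t 16.0
```

To row units: 43.2 mm / 600 = 0.072, -38.4 mm / 600 = -0.064.

{"op": "steer_hand", "data": {
  "moves": [
    [0, -0.0093, 0.0078, 0, 0, 0],
    [0, -0.0182, 0.016, 0, 0, 0],
    [0, -0.0267, 0.0243, 0, 0, 0],
    [0, -0.035, 0.033, 0, 0, 0],
    [0, -0.0428, 0.0425, 0, 0, 0],
    [0, -0.0503, 0.0522, 0, 0, 0],
    [0, -0.0573, 0.062, 0, 0, 0],
    [0, -0.064, 0.072, 0, 0, 0]
  ]
}}

```text
time_s: 16.8
eef_pos: [596.6, 244.7, 367.2]
ee_rot: [0.0, 1.0, 0.019, 0.0]
force: [5.2, 0.3, -0.9]
grip_width: 0.123
grip_force: 40.2
```

{"op": "steer_hand", "data": {
  "moves": [
    [0, -0.0033, 0.005, 0, 0, 0],
    [0, -0.0067, 0.0103, 0, 0, 0],
    [0, -0.01, 0.0158, 0, 0, 0],
    [0, -0.0125, 0.0208, 0, 0, 0],
    [0, -0.015, 0.0258, 0, 0, 0],
    [0, -0.0175, 0.0308, 0, 0, 0],
    [0, -0.0187, 0.0337, 0, 0, 0],
    [0, -0.0187, 0.0337, 0, 0, 0]
  ]
}}

```text
time_s: 17.6
eef_pos: [596.0, 253.9, 351.6]
ee_rot: [0.002, 1.0, 0.018, 0.001]
force: [-9.5, -16.2, 25.1]
grip_width: 0.121
grip_force: 42.3
```

```bash
python3 -c "
from h import *
p=gw([0,249.5,0]);to([p[0],p[1],350.5],0.0381)"
```

```text
d [0.1 1.5 1.1] [ 0.005 -0.002 -0.001] t 17.6
```

The tray is down on its rest. Easing off, releasing and retreating.

To row units: 1.2 mm / 600 = 0.002, -1 mm / 600 = -0.0017.

{"op": "steer_hand", "data": {
  "moves": [
    [0, 0.0012, -0.0008, 0, 0, 0],
    [0, 0.002, -0.0017, 0, 0, 0]
  ]
}}

```text
time_s: 17.8
eef_pos: [596.0, 253.4, 351.7]
ee_rot: [0.001, 1.0, 0.019, 0.001]
force: [-4.1, -7.2, 16.2]
grip_width: 0.121
grip_force: 41.4
```

{"op": "steer_hand", "data": {
  "moves": [
    [0, 0, 0, 0, 0, 0],
    [0, 0, 0, 0, 0, 0],
    [0, 0, 0, 0, 0, 0],
    [0, 0, 0, 0, 0, 0],
    [0, 0, 0, 0, 0, 0]
  ],
  "jaw": 0.6
}}

```text
time_s: 18.3
eef_pos: [596.1, 254.7, 348.0]
ee_rot: [-0.0, 1.0, 0.019, -0.0]
force: [-0.2, 0.6, -0.2]
grip_width: 0.603
grip_force: 0.0
```

{"op": "steer_hand", "data": {
  "moves": [
    [0, 0, -0.0333, 0, 0, 0],
    [0, 0, -0.0833, 0, 0, 0],
    [-0.0333, 0, -0.15, 0, 0, 0],
    [-0.1, 0, -0.1833, 0, 0, 0],
    [-0.1667, 0, -0.2, 0, 0, 0],
    [-0.2333, 0, -0.2, 0, 0, 0],
    [-0.2667, 0, -0.2, 0, 0, 0],
    [-0.2667, 0, -0.2, 0, 0, 0]
  ]
}}

```text
time_s: 19.1
eef_pos: [434.3, 248.7, 469.2]
ee_rot: [-0.0, 1.0, 0.02, 0.0]
force: [0.9, 0.1, -0.8]
grip_width: 0.601
grip_force: 0.0
```

```bash
python3 -c "
from h import *
import cv2
a=ctrl.capture('top')[195:320,185:445]; b=ctrl.capture('side')[150:330,235:395]
a=cv2.resize(a,None,fx=3,fy=3,interpolation=cv2.INTER_CUBIC)
a=np.vstack([a,np.zeros((600-a.shape[0],a.shape[1],3),np.uint8)])
b=cv2.resize(b,None,fx=1.2,fy=1.2);a[378:594,0:192]=b
c=cv2.resize(ctrl.capture('top')[225:280,280:385],None,fx=4,fy=4,interpolation=cv2.INTER_CUBIC);c=np.clip(c*1.6,0,255)
a[378:598,220:640]=c
cv2.imwrite('pics/f.png',cv2.cvtColor(a,cv2.COLOR_RGB2BGR))
for P in [(0,-133,60+16+4),(0,20,45)]: print(proj('top',gw(P)))"
```

```text
[[362.87386001 245.076512  ]]
[[300.75453506 247.49112826]]
```

View pics/f.png

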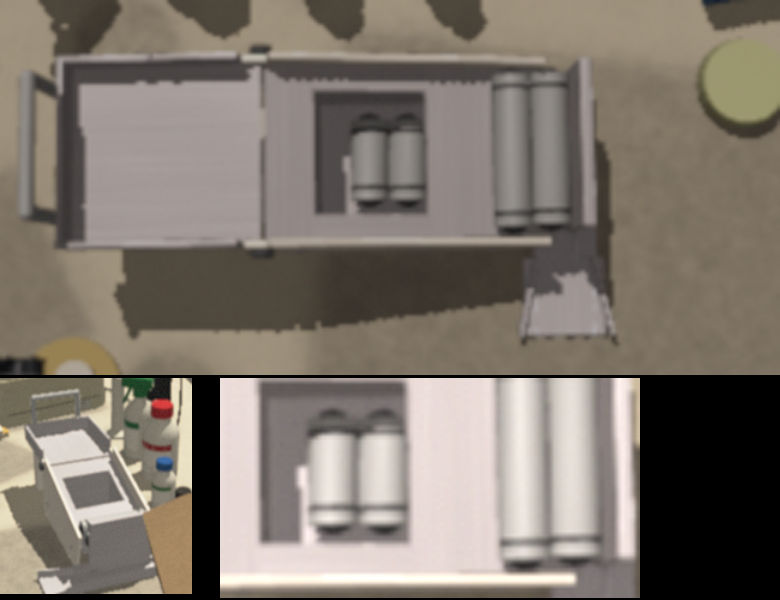

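Both shorts lie in the bay at (370,160) and (407,160). Both longs lie against the stop at (510,150) and (548,150). The tray is back down. Handing in.

```bash
python3 -c "
from rig import ctrl
print(ctrl.finish_job())"
```

```text
the job is handed in; nothing more can be done
None
```

I slid the end stop home, tipped and lowered the tray, and handed the job in at about 19 s; the last pictures show both short cartridges in the bay and both long ones against the stop, but the hand-in returned no verdict.

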